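Scan the cheese and hold the label printer's feed lever at the third click

TASK

Take the bar-code reader out of its dock and hold it still for two seconds about 6 cm above the bar-code label on the cheese pack, pointing straight down with its long window lined up with the long side of the label, then stand it back in its dock and let go. Then press the label printer's sprung feed lever down past the first two clicks to the third (not on down to the bottom) and keep holding it there: it springs back when let go, so finish while still holding it down. Leave the cheese pack and the other things on the table where they are.

Things in the scene. Friction and masses are not known exactly. Their poses are not given: they have to be found in the camera images.
- reader: hand-held bar-code reader, grey and black, 160 g, 138 mm tall, standing nose down in its dock at the dock's yaw. Origin: centre of its underside, the glass window, long along y, looking along -z. Nose 34 (x) by 56 (y) by 30 mm high; above z = 46 mm a handle 26 mm thick along x, 34 mm along y (black grip ribs at z = 88 to 124). Grasp the handle across its 26 mm at about z = 108 mm.
- dock: the reader's dock: grey plastic tray fixed to the table, base 66 (x) by 88 (y) mm. Origin at the centre of its underside. Recess 42 (x) by 64 (y) mm with its floor 4 mm and the top of its 4 mm walls 18 mm above the table; the reader stands in it with 4 mm to spare all round.
- cheese_pack: loose block-shaped pack of cheese, 73 mm (x) by 102 mm (y) by 37 mm high, 250 g, with a white paper bar-code label on top. Origin at the centre of its underside. Reader dock and pack stand one to the right and one to the left of the printer, either way round.
- label (a point): centre of the bar-code label, on the top of the cheese pack, 38 mm above the table. Label 36 mm (x) by 60 mm (y): long side along y.
- printer: label printer fixed to the table: grey casing 120 (x) by 150 (y) mm, 112 mm high, yaw up to 0.25 either way. Origin at the centre of its underside; its front (-x face, 60 mm from the origin) looks roughly towards the robot and carries the feed lever in an upright slot with three short steel marks on each side.
- lever_top (a point): centre of the top of the feed lever's black paddle: 32 (printer x) by 36 (y) mm, 8 mm thick, its centre 40 mm ahead of the printer's front. Top 100 mm above the table at rest. At each click the paddle's top is level with a steel mark: 88, 76 and (third) 64 mm above the table; bottom stop at 54 mm.
- feed_lever (a joint): how far the lever is pressed down (m): 0 at rest, clicks at 0.012, 0.024, 0.036 (third), bottom stop 0.046. A spring pushes it up: the push needed eases to 6, 7 and 9 N on reaching the first, second, third click and jumps by 5 to 6 N to go on past it; it never stays down by itself. Push the paddle's top straight down with closed fingertips.
- ramekin1: blue-grey stoneware dish, 77 mm across and 42 mm high, loose bystander. Origin at the centre of its underside.
- ware_jar4: glass jar with a red lid, 72 mm across and 86 mm high, loose bystander. Origin at the centre of its underside.
There are look-alikes about, which are no part of the job. What is shaped like the reader but orange is not meant.

How it is judged:
By the outcome, as a careful person would: the job done as asked, in the order asked, and still so for the second after the job is handed in, while the arm keeps its last pose, push and grip.
It also fails if it takes over 67 s, if anything falls off the work surface, if the arm or the gripper's body presses on something with over 40 N, if the wrist force passes 120 N, or if a joint passes its speed limit or range.

ROBOT

A 7-joint arm with a two-finger parallel gripper is mounted at the origin on a cart in front of the work surface, level with it; the furniture and walls round the work are solid. World frame = base frame: x ahead of the robot, y to its left, z up, the work surface at z = 0. Lengths are in mm, angles in rad, forces in N, time in s.
With the tool pointing down it reaches from about 400 to 850 mm from the base axis. Payload 6.9 kg.
Tool frame: the origin (TCP) lies midway between the tips of the shut fingers; the grasp point (between the pads) lies 19 mm behind it; z points along the fingers, y is the line along which they close (so a half turn about z gives the same grasp; the last joint's range is limited). The gripper opens to 85 mm and grips with 20 to 120 N. Pads are 22 mm wide; open, the fingers measure 114 mm over their backs; the gripper's body (76 mm by 85 mm) begins 54 mm behind the grasp point. The pads swing forward as they close: fully open they stand 13 mm farther back than shut.
Start: joints at [1.306, 0.507, -0.238, 1.5, 0.126, 1.149, -0.155], TCP at [226.446, -582.523, 231.275] pointing down, gripper open.
Joint ranges: [-3.08, 3.08], [-0.24, 2.05], [-1.43, 1.35], [0, 2.5], [-1.52, 4.66], [0.17, 1.96], [-2.89, 2.89]. Speed limits (rad/s): [2.39, 2.39, 3.14, 3.14, 3.14, 3.14, 3.14].

INTERFACE

Orientations are given as a unit quaternion [w, x, y, z].
In Python, from workcell import status, vision, bot gives the robot as it stands. The module is installed in compiled form; this text tells all that it offers.
- The arm moves only by the shell command python3 -m creep 'ROWS' [FORCE]. ROWS is JSON, a list of rows, each a list of 7 numbers: the shift along the tool's x, y, z in m, then the turn, a rotation vector about the tool's x, y, z in degrees, then the opening, from 0 (shut) to 1 (fully open). A call has 1 to 10 rows; each row is the pose to reach, as a shift and turn from the pose commanded when the call began, along the tool's axes at that moment; what a row does not reach only later rows make up. A row lasts 1/10 s, in which the tool goes at most 50 mm and 8.59 degrees, less where a joint would pass 70% of its speed; a pose out of reach is approached as far as the arm can. A call with a gripper value outside its range is refused whole. The fingers move at their own pace and stop on an object; FORCE is the grip in N (left out, the last holds). Time passes only in rows, so rows that repeat a pose let the fingers close. It gives the time, the measured TCP pose, the force, the opening and the grip force at its end, in the units of the state.
- status.get_state(): the state, without advancing time (a new reading comes with each control period).
- vision.grab_frame(name): name is "side" or "top"; returns the picture (400x640x3 uint8, blue, green, red); there is no depth.
- vision.get_calibration(name): a dict with "fx", "fy", "cx", "cy" (pixels), "dist_coeffs" ([k1, k2, p1, p2, k3] as OpenCV has them; the pictures are not rectified), "rvec" (rotation vector, rad) and "tvec" (3), from world to camera coordinates, as OpenCV has them. Camera axes: x right, y down, z forward; pixel columns grow to the right and rows downward; lengths in mm; the calibration is good to about 2 mm. A picture is of the moment at which its call begins. get_calibration takes no time and is no camera call.
- bot.finish_job(): hands the job in; it is judged then, once.
Trained networks look in the newest picture that a camera, given by its name, has taken for a name from the list of things; names that differ only in an ending like _2 or _b are one class to them, and where a whole thing is asked for, a point or a joint stands for the part that bears it (a point fixed in the world has none). Each returns a list of dicts, best first, with "confidence" (0 to 1); they miss things now and then, are a little off and sometimes report something else, mostly with a low value. They report only what shows in the picture. A call takes as long as a camera call. They do not tell look-alikes from the thing itself.
- vision.spot_in(camera, thing): "xyz" ([x, y, z] in mm, in world coordinates, good to about 4 mm: the middle of the surface that is visible of it).
- vision.landmark_of(camera, thing): "xyz" ([x, y, z] in mm, in world coordinates, good to about 4 mm: a listed point, or the origin of a listed thing).
The state is a dict: "time_s": time; "joint_pos": joint angles; "qvel": joint speeds; "joint_efforts": joint torques, N m; "ee_pos": TCP position; "tcp_rot": TCP orientation; "ft_force": force on the tool from outside, world axes, zero at the start; "moment": the same for the moment, N m; "grip_width": finger opening in mm; "grasp_force": force on a finger pad.
Only numpy, scipy, OpenCV 4.12 (cv2) and the standard library are available. Lean on these libraries where they do the work, as an engineer would, in place of code of your own. Each camera call takes 0.05 s, during which the arm holds its last target. There are 200 camera calls.

## Working session

There is one attempt and no reset: what is moved stays moved. The work goes in short steps, Python scripts to look and compute and a shell command to move; the robot and the scene stay as the last step left them, time stands still between calls to the robot, and variables do not carry over. Pictures are saved under pics/ and viewed, at most 10 in all, crops included, and the job is handed in when it is done.

```bash
mkdir -p pics; python3 - <<'E'
from workcell import status, vision, bot
import cv2
for c in ("side","top"):
    cv2.imwrite(f"pics/{c}0.png",vision.grab_frame(c))
    for t in ("reader","dock","cheese_pack","label","printer","lever_top","ramekin1","ware_jar4"):
        print(c,t,[([round(v) for v in d["xyz"]],round(d["confidence"],2)) for d in vision.landmark_of(c,t)])
s=status.get_state();print(s["time_s"],s["ee_pos"],s["tcp_rot"],s["ft_force"],s["grip_width"])
E
```

```text
side reader [([541, 297, 3], 0.84), ([663, 202, -2], 0.56)]
side dock [([537, 294, -3], 0.91)]
side cheese_pack [([479, -260, -2], 0.81)]
side label [([476, -258, 40], 0.82)]
side printer [([601, 9, 0], 0.93)]
side lever_top [([497, 0, 100], 0.7)]
side ramekin1 [([404, 105, 0], 0.75)]
side ware_jar4 [([618, -183, -1], 0.74)]
top reader [([666, 204, 1], 0.74), ([540, 296, 2], 0.69)]
top dock [([536, 297, -2], 0.51)]
top cheese_pack [([476, -257, 1], 0.72), ([495, 8, 102], 0.68), ([595, 12, -3], 0.23), ([540, 298, 4], 0.21)]
top label [([480, -263, 36], 0.94), ([407, 107, -5], 0.39)]
top printer [([595, 8, -4], 0.9)]
top lever_top [([494, 6, 104], 0.55)]
top ramekin1 [([404, 106, -7], 0.55), ([535, 297, -1], 0.53)]
top ware_jar4 [([612, -181, 2], 0.87)]
0.9 [ 226.42363837 -582.52379381  231.29274017] [-2.20314447e-05  9.82868942e-01  1.84305837e-01 -1.39570683e-05] [0.03840276 0.03409834 0.41789923] 85.21880214936319
```

View pics/top0.png

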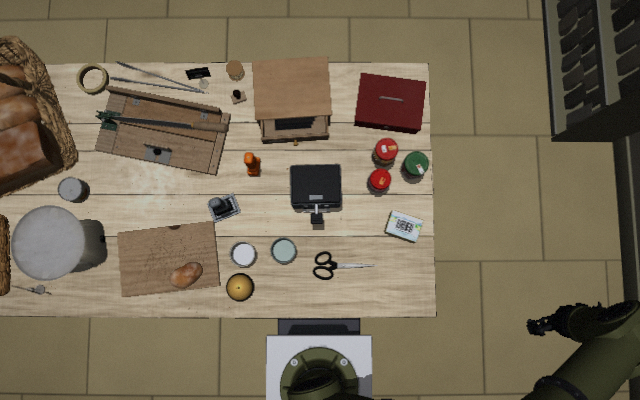

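View pics/side0.png

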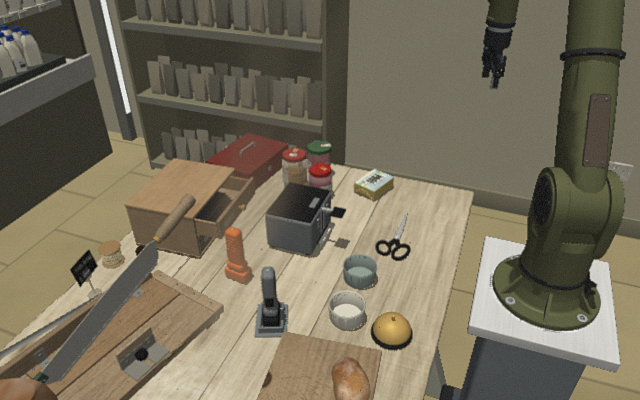

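The top view shows the reader in its dock at px (223,207), the orange look-alike at (252,163), the printer at (316,187) with its lever at (317,215), and the pack at (404,226). The side view has the reader at (268,300) and the orange one at (236,255). Next I'll warp metric crops to get the yaws.

```bash
cat >h.py <<'E'
import cv2, numpy as np
from workcell import status, vision, bot
def proj(cam,P):
    c=vision.get_calibration(cam); K=np.array([[c["fx"],0,c["cx"]],[0,c["fy"],c["cy"]],[0,0,1.]])
    return cv2.projectPoints(np.float64(P).reshape(-1,3),np.float64(c["rvec"]),np.float64(c["tvec"]),K,np.float64(c["dist_coeffs"]))[0].reshape(-1,2)
def warp(img,cam,cx,cy,z,half=65,s=2):
    # up in picture = +x, left = +y
    n=int(2*half*s); v,u=np.mgrid[0:n,0:n]
    P=np.stack([cx+half-v/s,cy+half-u/s,np.full_like(u,z,float)],-1)
    m=proj(cam,P).reshape(n,n,2).astype(np.float32)
    return cv2.remap(img,m[...,0],m[...,1],cv2.INTER_CUBIC)
E
python3 - <<'E'
from h import *
R=[]
for c in ("top","side"):
    im=cv2.imread(f"pics/{c}0.png"); r=[]
    for (x,y,z) in ((478,-260,38),(538,296,18),(598,9,112)):
        w=warp(im,c,x,y,z,half=65 if z<100 else 110,s=2 if z<100 else 260/220)
        w=cv2.resize(w,(260,260))
        for k in range(0,260,26): cv2.line(w,(k,0),(k,4),(0,255,255)); cv2.line(w,(0,k),(4,k),(0,255,255))
        r.append(w)
    R.append(np.hstack(r))
cv2.imwrite("pics/m.png",np.vstack(R))
E
```

```text
(no output)
```

View pics/m.png

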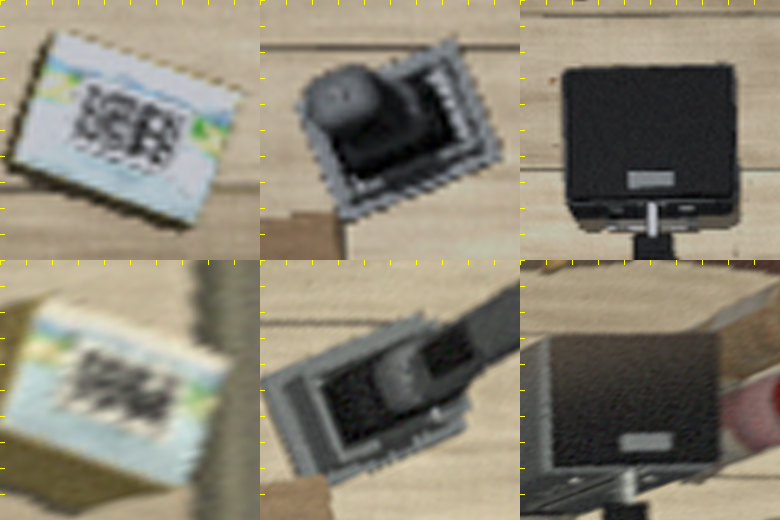

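Pack yaw is about -19° and its centre about (478,-258). Dock yaw is about +23°, and the printer is roughly square to the world axes. I'll refine with model outlines overlaid on both cameras.

```bash
cat >>h.py <<'E'
def box(x,y,yaw,lx,ly,z):
    c,s=np.cos(np.radians(yaw)),np.sin(np.radians(yaw))
    return [[x+c*a-s*b,y+s*a+c*b,z] for a,b in ((lx/2,ly/2),(lx/2,-ly/2),(-lx/2,-ly/2),(-lx/2,ly/2))]
def overlay(im,cam,polys,ctr,half=26,n=390):
    c=proj(cam,[ctr])[0]; k=n/(2*half); A=np.float32([[k,0,n/2-k*c[0]],[0,k,n/2-k*c[1]]])
    w=cv2.warpAffine(im,A,(n,n),flags=cv2.INTER_CUBIC)
    for P,col in polys:
        q=(proj(cam,P)*k+A[:,2]); cv2.polylines(w,[np.int32(np.round(q*8))],True,col,1,cv2.LINE_AA,3)
    return w
E
cat >ov.py <<'E'
from h import *
import sys
dx,dy,dyaw,px,py,pyaw=map(float,sys.argv[2:8])
R=[]
for c in ("top","side"):
    im=cv2.imread(f"pics/{c}0.png")
    a=overlay(im,c,[(box(dx,dy,dyaw,66,88,0),(0,255,0)),(box(dx,dy,dyaw,50,72,18),(0,255,255)),(box(dx,dy,dyaw,26,34,138),(255,0,255))],[dx,dy,40],28 if c=="top" else 45)
    b=overlay(im,c,[(box(px,py,pyaw,73,102,37),(0,255,0)),(box(px,py,pyaw,36,60,38),(0,255,255)),(box(px,py,pyaw,73,102,0),(255,0,255))],[px,py,20])
    R.append(np.hstack([a,b]))
cv2.imwrite(sys.argv[1],cv2.resize(np.vstack(R),(600,600),interpolation=cv2.INTER_AREA))
E
python3 ov.py pics/o1.png 538.5 296 23 478 -259 -19
```

```text
(no output)
```

View pics/o1.png

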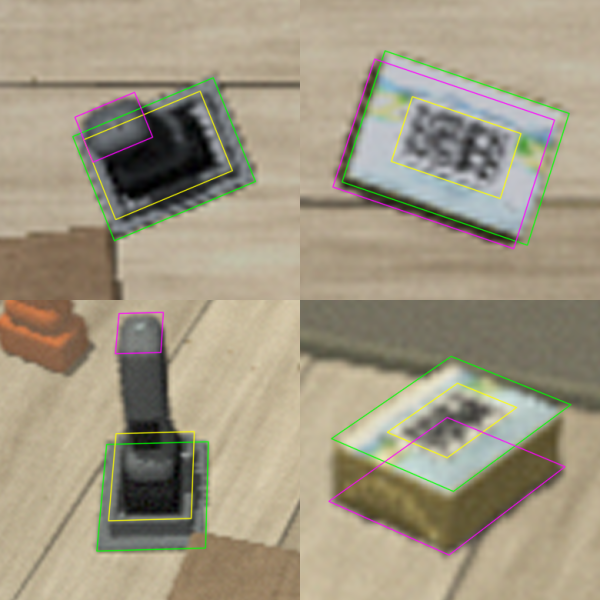

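The outlines fit both views well, so I'm taking dock/reader (538.5,295) at 23° and pack (478,-259) at -19°. Tool x heading is 113° at the dock and 71° at the label.

```bash
cat >go.py <<'E'
import sys, numpy as np
from scipy.spatial.transform import Rotation as R
from workcell import status
s=status.get_state(); q=s["tcp_rot"]; r=R.from_quat([q[1],q[2],q[3],q[0]]); p=np.array(s["ee_pos"])
print("t",round(s["time_s"],2),"p",p.round(1),"th",r.as_matrix()[:,0].round(3),"F",np.round(s["ft_force"],1),"w",round(s["grip_width"],1),"g",round(s["grasp_force"],1))
for a in sys.argv[1:]:
    x,y,z,th=map(float,a.split(","))
    t=R.from_euler("z",th,degrees=True)*R.from_euler("x",180,degrees=True)
    d=r.inv().apply(np.array([x,y,z])-p)/1000; v=(r.inv()*t).as_rotvec(degrees=True)
    print(a,"shift",d.round(4),"turn",v.round(2))
E
python3 go.py 520,-100,300,66 538.5,295,220,113
```

```text
t 0.9 p [ 226.4 -582.5  231.3] th [ 0.932  0.362 -0.   ] F [0.  0.  0.4] w 85.2 g 0.0
520,-100,300,66 shift [ 0.4484 -0.3434 -0.0687] turn [ -0.    -0.   -44.76]
538.5,295,220,113 shift [ 0.6088 -0.7048  0.0113] turn [ -0.    -0.   -91.76]
```

```bash
python3 -m creep '[[0.02,-0.015,-0.02,0,0,-2,1],[0.06,-0.046,-0.05,0,0,-6,1],[0.1,-0.077,-0.069,0,0,-10,1],[0.14,-0.107,-0.069,0,0,-14,1],[0.18,-0.138,-0.069,0,0,-18,1],[0.22,-0.168,-0.069,0,0,-22,1],[0.26,-0.2,-0.069,0,0,-26,1],[0.3,-0.23,-0.069,0,0,-30,1],[0.34,-0.26,-0.069,0,0,-34,1],[0.38,-0.29,-0.069,0,0,-38,1]]' 40; python3 go.py 538.5,295,220,113
```

```text
time_s: 1.9
ee_pos: [468.9, -184.5, 300.7]
tcp_rot: [0.0, 0.869, 0.495, 0.0]
ft_force: [0.9, -0.6, -0.5]
grip_width: 85.3
grasp_force: 0.0
t 1.9 p [ 468.9 -184.5  300.7] th [ 0.509  0.861 -0.   ] F [ 0.9 -0.6 -0.5] w 85.3 g 0.0
538.5,295,220,113 shift [ 0.4481 -0.1844  0.0804] turn [ 5.000e-02  4.000e-02 -5.361e+01]
```

```bash
python3 -m creep '[[0.04,-0.016,0,0,0,-5,1],[0.085,-0.035,0,0,0,-11,1],[0.13,-0.053,0,0,0,-17,1],[0.175,-0.072,0,0,0,-23,1],[0.22,-0.09,0,0,0,-29,1],[0.265,-0.109,0,0,0,-35,1],[0.31,-0.127,0,0,0,-41,1],[0.355,-0.146,0,0,0,-46,1],[0.4,-0.165,0.02,0,0,-50,1],[0.43,-0.177,0.04,0,0,-53.6,1]]'; python3 go.py 538.5,295,200,113 538.5,295,93,113
```

```text
time_s: 2.9
ee_pos: [536.0, 277.4, 260.5]
tcp_rot: [0.0, 0.551, 0.834, 0.001]
ft_force: [0.3, 0.1, 0.1]
grip_width: 85.4
grasp_force: 0.0
t 2.9 p [536.  277.4 260.5] th [-0.392  0.92   0.001] F [0.3 0.1 0.1] w 85.4 g 0.0
538.5,295,200,113 shift [0.0151 0.0091 0.0606] turn [ 0.13 -0.07  0.1 ]
538.5,295,93,113 shift [0.015  0.0088 0.1676] turn [ 0.13 -0.07  0.1 ]
```

```bash
python3 -m creep '[[0.015,0.009,0.02,0.1,-0.1,0.1,1],[0.015,0.009,0.04,0.1,-0.1,0.1,1],[0.015,0.009,0.06,0.1,-0.1,0.1,1],[0.015,0.009,0.08,0.1,-0.1,0.1,1],[0.015,0.009,0.1,0.1,-0.1,0.1,1],[0.015,0.009,0.12,0.1,-0.1,0.1,1],[0.015,0.009,0.14,0.1,-0.1,0.1,1],[0.015,0.009,0.155,0.1,-0.1,0.1,1],[0.015,0.009,0.168,0.1,-0.1,0.1,1],[0.015,0.009,0.168,0.1,-0.1,0.1,1]]'; python3 go.py 538.5,295,93,113; python3 - <<'E'
from h import *
w=[]
for c in("top","side"):
    im=vision.grab_frame(c);w.append(overlay(im,c,[(box(538.5,295,23,26,34,138),(255,0,255))],[538,295,80],40))
cv2.imwrite("pics/g1.png",np.hstack(w))
E
```

```text
time_s: 3.9
ee_pos: [537.9, 290.4, 90.7]
tcp_rot: [-0.0, 0.554, 0.833, -0.002]
ft_force: [-0.9, 0.5, -0.5]
grip_width: 85.6
grasp_force: 0.0
t 3.9 p [537.9 290.4  90.7] th [-0.387  0.922 -0.002] F [-0.9  0.5 -0.5] w 85.6 g 0.0
538.5,295,93,113 shift [ 0.004   0.0023 -0.0024] turn [-0.25  0.12 -0.26]
```

View pics/g1.png

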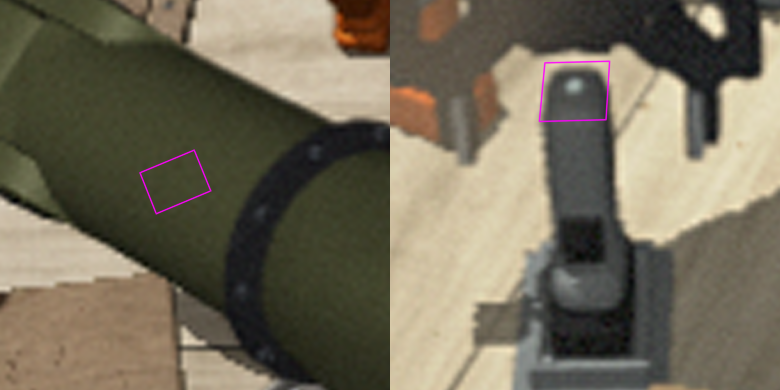

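The reader's handle is at (578,150) in the right-hand crop, midway between the fingers at (465,130) and (700,130). Closing.

```bash
python3 -m creep '[[0.004,0.002,-0.001,0,0,0,1],[0.004,0.002,-0.001,0,0,0,0.1],[0.004,0.002,-0.001,0,0,0,0.1],[0.004,0.002,-0.001,0,0,0,0],[0.004,0.002,-0.001,0,0,0,0],[0.004,0.002,-0.001,0,0,0,0],[0.004,0.002,-0.001,0,0,0,0],[0.004,0.002,-0.001,0,0,0,0]]' 50; python3 go.py 538.5,295,93,113
```

```text
time_s: 4.8
ee_pos: [538.7, 295.4, 93.5]
tcp_rot: [0.0, 0.554, 0.833, -0.001]
ft_force: [-1.7, -2.0, 4.4]
grip_width: 25.7
grasp_force: 49.5
t 4.8 p [538.7 295.4  93.5] th [-0.387  0.922 -0.002] F [-1.7 -2.   4.4] w 25.7 g 49.5
538.5,295,93,113 shift [-0.0003 -0.0003  0.0005] turn [-0.11  0.11 -0.26]
```

```bash
python3 -m creep '[[0,0,-0.006,0,0,0,0],[0,0,-0.015,0,0,0,0],[0,0,-0.03,0,0,0,0],[0,0,-0.05,0,0,0,0],[0,0,-0.075,0,0,0,0],[0,0,-0.1,0,0,0,0],[0,0,-0.13,0,0,0,0],[0,0,-0.155,0,0,0,0],[0,0,-0.17,0,0,0,0],[0,0,-0.17,0,0,0,0]]'; python3 go.py 538.7,295.4,260,113 520,0,265,92 478,-259,265,71
```

```text
time_s: 5.8
ee_pos: [539.5, 297.1, 266.8]
tcp_rot: [0.001, 0.554, 0.833, 0.001]
ft_force: [0.2, -0.4, -1.8]
grip_width: 25.5
grasp_force: 49.4
t 5.8 p [539.5 297.1 266.8] th [-0.387  0.922 -0.001] F [ 0.2 -0.4 -1.8] w 25.5 g 49.4
538.7,295.4,260,113 shift [-0.0013 -0.0014  0.0068] turn [ 0.2   0.04 -0.25]
520,0,265,92 shift [-0.2664 -0.1329  0.0015] turn [ 0.2   0.   20.75]
478,-259,265,71 shift [-0.489  -0.2718  0.0012] turn [ 2.000e-01 -3.000e-02  4.175e+01]
```

Total is (-0.489,-0.272), turn +41.75°. I'll take it in two gentle calls.

```bash
python3 -m creep '[[-0.01,-0.005,0,0,0,0,0],[-0.03,-0.015,0,0,0,2,0],[-0.058,-0.03,0,0,0,4,0],[-0.09,-0.046,0,0,0,7,0],[-0.122,-0.062,0,0,0,9.5,0],[-0.154,-0.08,0,0,0,12,0],[-0.186,-0.098,0,0,0,15,0],[-0.218,-0.115,0,0,0,18,0],[-0.25,-0.13,0,0,0,21,0],[-0.282,-0.148,0,0,0,24,0]]'; python3 go.py 478,-259,265,71
```

```text
time_s: 6.8
ee_pos: [510.3, -23.8, 263.0]
tcp_rot: [-0.0, 0.716, 0.698, -0.002]
ft_force: [0.6, 0.2, -1.5]
grip_width: 25.6
grasp_force: 49.2
t 6.8 p [510.3 -23.8 263. ] th [ 0.025  1.    -0.003] F [ 0.6  0.2 -1.5] w 25.6 g 49.2
478,-259,265,71 shift [-0.236  -0.0264 -0.0014] turn [-0.14  0.17 17.58]
```

```bash
sed -n 1,1p go.py >/dev/null; python3 -c "
from workcell import status; print(status.get_state()['joint_pos'])"
```

```text
[ 0.52217176  0.36317728 -0.74185712  1.73636983  0.26825395  1.14919331
 -0.32388312]
```

```bash
python3 -m creep '[[-0.032,-0.004,0,0,0,3,0],[-0.064,-0.008,0,0,0,5.5,0],[-0.096,-0.011,0,0,0,8,0],[-0.125,-0.015,0,0,0,10.5,0],[-0.152,-0.018,0,0,0,12.5,0],[-0.178,-0.021,0,0,0,14.5,0],[-0.2,-0.023,0,0,0,16,0],[-0.215,-0.025,0,0,0,17,0],[-0.222,-0.026,0,0,0,17.6,0],[-0.222,-0.026,0,0,0,17.6,0]]'; python3 go.py 478,-259,187.5,71
```

```text
time_s: 7.8
ee_pos: [480.3, -243.2, 264.2]
tcp_rot: [0.0, 0.814, 0.581, -0.001]
ft_force: [-0.2, -0.2, -2.0]
grip_width: 25.6
grasp_force: 49.3
t 7.8 p [ 480.3 -243.2  264.2] th [ 0.324  0.946 -0.002] F [-0.2 -0.2 -2. ] w 25.6 g 49.3
478,-259,187.5,71 shift [-0.0155  0.003   0.0767] turn [-0.04  0.12  0.09]
```

```bash
python3 -m creep '[[-0.004,0.001,0.006,0,0,0,0],[-0.008,0.002,0.016,0,0,0,0],[-0.012,0.003,0.03,0,0,0,0],[-0.0155,0.003,0.044,0,0,0,0],[-0.0155,0.003,0.057,0,0,0,0],[-0.0155,0.003,0.067,0,0,0,0],[-0.0155,0.003,0.073,0,0.1,0,0],[-0.0155,0.003,0.0765,0,0.1,0,0],[-0.0155,0.003,0.0765,0,0.1,0,0],[-0.0155,0.003,0.0765,0,0.1,0,0]]'; python3 go.py 478,-259,187.5,71;  python3 - <<'E'
from h import *
w=[]
for c in("top","side"):
    im=vision.grab_frame(c);w.append(overlay(im,c,[(box(478,-259,-19,73,102,37),(0,255,0)),(box(478,-259,-19,36,60,38),(0,255,255)),(box(478,-259,-19,34,56,98),(255,0,255)),(box(478,-259,-19,34,56,128),(255,0,255))],[478,-259,90],30))
cv2.imwrite("pics/s1.png",np.hstack(w))
print([vision.landmark_of(c,t)[:2] for t in("label","reader") for c in ("side","top")])
E
```

```text
time_s: 8.8
ee_pos: [478.7, -258.5, 188.5]
tcp_rot: [0.0, 0.813, 0.582, -0.0]
ft_force: [0.4, -0.8, -0.5]
grip_width: 25.6
grasp_force: 49.3
t 8.8 p [ 478.7 -258.5  188.5] th [ 0.323  0.946 -0.001] F [ 0.4 -0.8 -0.5] w 25.6 g 49.3
478,-259,187.5,71 shift [-0.0007 -0.0005  0.001 ] turn [0.03 0.04 0.15]
[[{'xyz': [479.9, -258.6, 38.7], 'confidence': 0.85}], [{'xyz': [477.2, -262.5, 37.0], 'confidence': 0.86}], [{'xyz': [661.1, 204.5, -2.4], 'confidence': 0.86}, {'xyz': [479.2, -257.7, 99.3], 'confidence': 0.75}], [{'xyz': [664.3, 202.1, 2.2], 'confidence': 0.8}, {'xyz': [481.0, -255.4, 98.8], 'confidence': 0.68}]]
```

View pics/s1.png

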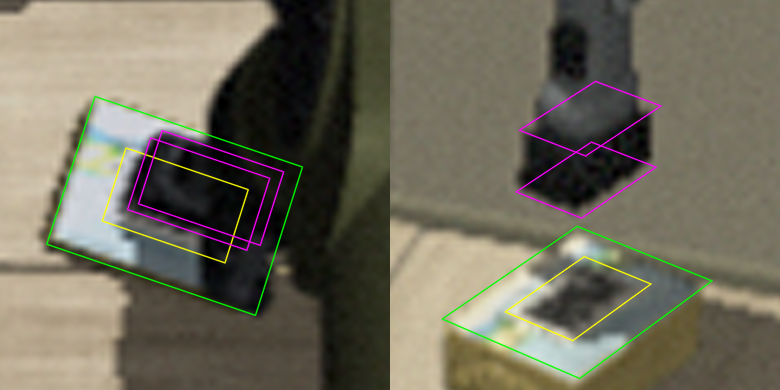

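The reader's nose sits over the label, with the magenta model on the nose at (205,190) in the left crop and (585,150) in the right. Window height is about 98–99. A 2 mm trim, then hold.

```bash
python3 -m creep '[[-0.001,0,0.0005,0,0,0,0],[-0.002,0,0.001,0,0,0.1,0],[-0.002,0,0.001,0,0,0.1,0],[-0.002,0,0.001,0,0,0.1,0],[-0.002,0,0.001,0,0,0.1,0],[-0.002,0,0.001,0,0,0.1,0],[-0.002,0,0.001,0,0,0.1,0],[-0.002,0,0.001,0,0,0.1,0],[-0.002,0,0.001,0,0,0.1,0],[-0.002,0,0.001,0,0,0.1,0]]'
python3 -m creep '[[0,0,0,0,0,0,0],[0,0,0,0,0,0,0],[0,0,0,0,0,0,0],[0,0,0,0,0,0,0],[0,0,0,0,0,0,0],[0,0,0,0,0,0,0],[0,0,0,0,0,0,0],[0,0,0,0,0,0,0],[0,0,0,0,0,0,0],[0,0,0,0,0,0,0]]' >/dev/null
python3 -m creep '[[0,0,0,0,0,0,0],[0,0,0,0,0,0,0],[0,0,0,0,0,0,0],[0,0,0,0,0,0,0],[0,0,0,0,0,0,0],[0,0,0,0,0,0,0],[0,0,0,0,0,0,0],[0,0,0,0,0,0,0],[0,0,0,0,0,0,0],[0,0,0,0,0,0,0]]' >/dev/null
python3 go.py 478,-259,265,71 538.5,295,265,112.8
```

```text
time_s: 10.1
ee_pos: [477.8, -260.4, 187.1]
tcp_rot: [0.0, 0.814, 0.581, -0.0]
ft_force: [-0.0, 0.3, -1.4]
grip_width: 25.3
grasp_force: 49.3
t 12.1 p [ 477.8 -260.5  187.1] th [ 0.325  0.946 -0.001] F [ 0.1  1.  -1.3] w 25.7 g 49.3
478,-259,265,71 shift [ 0.0014 -0.0002 -0.0779] turn [-0.01  0.04  0.05]
538.5,295,265,112.8 shift [ 0.545  -0.123  -0.0783] turn [-2.000e-02  4.000e-02 -4.175e+01]
```

```bash
python3 -m creep '[[0,0,0,0,0,0,0],[0,0,-0.008,0,0,0,0],[0,0,-0.02,0,0,0,0],[0,0,-0.04,0,0,0,0],[0.01,-0.002,-0.06,0,0,-1,0],[0.03,-0.006,-0.075,0,0,-2.5,0],[0.055,-0.012,-0.08,0,0,-4.5,0],[0.085,-0.02,-0.08,0,0,-7,0],[0.115,-0.026,-0.08,0,0,-9,0],[0.145,-0.033,-0.08,0,0,-11,0]]'; python3 go.py 538.5,295,265,112.8
```

```text
time_s: 13.1
ee_pos: [493.3, -109.0, 267.1]
tcp_rot: [-0.0, 0.753, 0.658, -0.0]
ft_force: [0.5, 0.5, -1.6]
grip_width: 25.6
grasp_force: 49.3
t 13.1 p [ 493.3 -109.   267.1] th [ 0.134  0.991 -0.   ] F [ 0.5  0.5 -1.6] w 25.6 g 49.3
538.5,295,265,112.8 shift [ 0.4064 -0.0092  0.0019] turn [-3.000e-02  1.000e-02 -3.048e+01]
```

```bash
python3 -m creep '[[0.035,-0.001,0,0,0,-2.5,0],[0.07,-0.002,0,0,0,-5,0],[0.11,-0.002,0,0,0,-8,0],[0.15,-0.003,0,0,0,-11,0],[0.19,-0.004,0,0,0,-14,0],[0.23,-0.005,0,0,0,-17,0],[0.27,-0.006,0,0,0,-20,0],[0.305,-0.007,0,0,0,-23,0],[0.335,-0.008,0,0,0,-25.5,0],[0.36,-0.008,0,0,0,-28,0]]'; python3 go.py 538.7,295.4,180,112.8
```

```text
time_s: 14.1
ee_pos: [533.4, 249.3, 266.8]
tcp_rot: [-0.001, 0.57, 0.821, -0.0]
ft_force: [0.0, -0.0, -1.6]
grip_width: 25.6
grasp_force: 49.3
t 14.1 p [533.4 249.3 266.8] th [-0.349  0.937  0.001] F [ 0.  -0.  -1.6] w 25.6 g 49.3
538.7,295.4,180,112.8 shift [0.0413 0.0212 0.0868] turn [-0.06 -0.04 -2.34]
```

```bash
python3 -m creep '[[0.015,0.008,0,0,0,-1,0],[0.025,0.014,0.01,0,0,-2,0],[0.031,0.018,0.025,0,0,-2.3,0],[0.033,0.02,0.04,0,0,-2.3,0],[0.033,0.02,0.055,0,0,-2.3,0],[0.033,0.02,0.07,0,0,-2.3,0],[0.033,0.02,0.08,0,0,-2.3,0],[0.033,0.02,0.087,0,0,-2.3,0],[0.033,0.02,0.087,0,0,-2.3,0],[0.033,0.02,0.087,0,0,-2.3,0]]'; python3 go.py 538.7,295.4,115,112.8  538.7,295.4,93.5,112.8
```

```text
time_s: 15.1
ee_pos: [543.2, 282.9, 180.0]
tcp_rot: [0.0, 0.557, 0.831, -0.0]
ft_force: [0.8, 1.1, -1.5]
grip_width: 25.7
grasp_force: 49.3
t 15.1 p [543.2 282.9 180. ] th [-0.38   0.925 -0.   ] F [ 0.8  1.1 -1.5] w 25.7 g 49.3
538.7,295.4,115,112.8 shift [0.0133 0.0006 0.065 ] turn [-0.02  0.02 -0.47]
538.7,295.4,93.5,112.8 shift [0.0133 0.0006 0.0865] turn [-0.02  0.02 -0.47]
```

```bash
python3 -m creep '[[0.007,0,0.005,0,0,-0.3,0],[0.013,0.0006,0.015,0,0,-0.5,0],[0.0133,0.0006,0.027,0,0,-0.5,0],[0.0133,0.0006,0.04,0,0,-0.5,0],[0.0133,0.0006,0.05,0,0,-0.5,0],[0.0133,0.0006,0.058,0,0,-0.5,0],[0.0133,0.0006,0.062,0,0,-0.5,0],[0.0133,0.0006,0.062,0,0,-0.5,0],[0.0133,0.0006,0.062,0,0,-0.5,0],[0.0133,0.0006,0.062,0,0,-0.5,0]]'; python3 go.py  538.7,295.4,94,112.8
```

```text
time_s: 16.1
ee_pos: [538.8, 295.6, 118.3]
tcp_rot: [0.0, 0.553, 0.833, 0.0]
ft_force: [-0.7, -0.4, -1.0]
grip_width: 25.8
grasp_force: 49.3
t 16.1 p [538.8 295.6 118.3] th [-0.388  0.922 -0.   ] F [-0.7 -0.4 -1. ] w 25.8 g 49.3
538.7,295.4,94,112.8 shift [-0.0002 -0.0002  0.0243] turn [0.02 0.01 0.04]
```

```bash
python3 -m creep '[[0,0,0.003,0,0,0,0],[0,0,0.007,0,0,0,0],[0,0,0.011,0,0,0,0],[0,0,0.015,0,0,0,0],[0,0,0.018,0,0,0,0],[0,0,0.021,0,0,0,0],[0,0,0.023,0,0,0,0],[0,0,0.0242,0,0,0,0],[0,0,0.0242,0,0,0,0],[0,0,0.0242,0,0,0,0]]'; python3 go.py  538.7,295.4,93.5,112.8
```

```text
time_s: 17.1
ee_pos: [538.6, 295.4, 93.6]
tcp_rot: [0.0, 0.553, 0.833, -0.0]
ft_force: [-0.1, -0.2, -1.0]
grip_width: 25.5
grasp_force: 49.3
t 17.1 p [538.6 295.4  93.6] th [-0.388  0.922 -0.   ] F [-0.1 -0.2 -1. ] w 25.5 g 49.3
538.7,295.4,93.5,112.8 shift [-0.0001  0.0001  0.0001] turn [-0.02  0.02  0.04]
```

```bash
python3 -m creep '[[0,0,0.001,0,0,0,0],[0,0,0.001,0,0,0,0],[0,0,0.001,0,0,0,0.5],[0,0,0.001,0,0,0,1],[0,0,0.001,0,0,0,1],[0,0,0.001,0,0,0,1],[0,0,0.001,0,0,0,1],[0,0,0.001,0,0,0,1],[0,0,0.001,0,0,0,1]]'; python3 go.py 538.7,295.4,260,112.8
```

```text
time_s: 18.0
ee_pos: [538.5, 295.4, 92.5]
tcp_rot: [0.0, 0.553, 0.833, -0.0]
ft_force: [0.1, 0.1, -0.4]
grip_width: 85.0
grasp_force: 0.0
t 18.0 p [538.5 295.4  92.5] th [-0.388  0.922 -0.   ] F [ 0.1  0.1 -0.4] w 85.0 g 0.0
538.7,295.4,260,112.8 shift [-2.000e-04  1.000e-04 -1.675e-01] turn [-0.03  0.02  0.05]
```

```bash
python3 -m creep '[[0,0,-0.006,0,0,0,1],[0,0,-0.015,0,0,0,1],[0,0,-0.03,0,0,0,1],[0,0,-0.05,0,0,0,1],[0,0,-0.075,0,0,0,1],[0,0,-0.105,0,0,0,1],[0,0,-0.135,0,0,0,1],[0,0,-0.16,0,0,0,0.5],[0,0,-0.168,0,0,0,0],[0,0,-0.168,0,0,0,0]]'; python3 go.py 496,4,230,92 
python3 - <<'E'
from h import *
w=[]
for c in("top","side"):
    im=vision.grab_frame(c);cv2.imwrite(f"pics/{c}1.png",im)
    if c=="side": w.append(overlay(im,c,[(box(538.5,295,23,66,88,0),(0,255,0)),(box(538.5,295,23,26,34,142),(255,0,255))],[538,295,70],45))
    im0=cv2.imread(f"pics/{c}0.png")
    w.append(overlay(im0,c,[(box(598,8,1,120,150,112),(0,255,0)),(box(498,6,1,32,36,100),(255,0,255))],[540,5,80],34 if c=="top" else 45))
cv2.imwrite("pics/l1.png",cv2.resize(np.hstack(w),(798,266),interpolation=cv2.INTER_AREA))
print([vision.landmark_of(c,t)[:2] for t in("lever_top","printer","reader") for c in ("side","top")])
E
```

```text
time_s: 19.0
ee_pos: [538.8, 296.1, 262.5]
tcp_rot: [0.001, 0.553, 0.833, 0.001]
ft_force: [0.6, 0.1, -0.3]
grip_width: 44.1
grasp_force: 0.0
t 19.0 p [538.8 296.1 262.5] th [-0.388  0.922 -0.   ] F [ 0.6  0.1 -0.3] w 44.1 g 0.0
496,4,230,92 shift [-0.2525 -0.1529  0.0321] turn [ 1.500e-01 -2.000e-02  2.085e+01]
[[{'xyz': [496.1, 1.4, 101.8], 'confidence': 0.47}], [{'xyz': [494.8, 5.9, 99.7], 'confidence': 0.46}], [{'xyz': [596.3, 10.3, -0.5], 'confidence': 0.8}], [{'xyz': [596.5, 8.8, -0.1], 'confidence': 0.91}], [{'xyz': [538.6, 298.5, 2.7], 'confidence': 0.64}, {'xyz': [662.0, 203.4, -1.5], 'confidence': 0.62}], [{'xyz': [666.8, 200.4, 1.1], 'confidence': 0.76}, {'xyz': [612.0, -179.5, -1.0], 'confidence': 0.36}]]
```

View pics/l1.png

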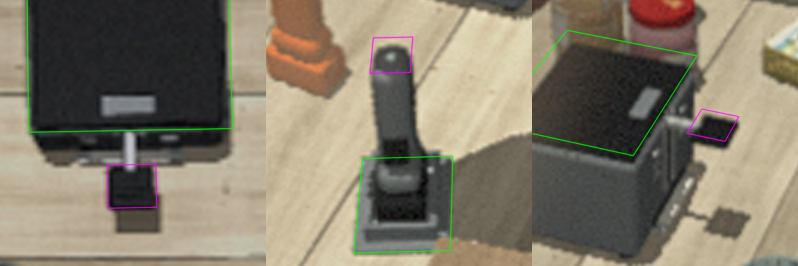

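The reader is upright in its dock: at (392,60) its top lies within the model box. The paddle is at (132,187) in the left crop, so I'm taking the lever at about (495,4). Moving above it with the fingers shut.

```bash
python3 -m creep '[[-0.02,-0.012,0,0,0,2,0],[-0.05,-0.03,0,0,0,4,0],[-0.085,-0.052,0,0,0,7,0],[-0.12,-0.073,0,0,0,10,0],[-0.155,-0.095,0,0,0,13,0],[-0.19,-0.115,0,0,0,16,0],[-0.22,-0.134,0,0,0,18.5,0],[-0.24,-0.147,0,0,0,20,0],[-0.2525,-0.154,0.01,0,0,20.8,0],[-0.2525,-0.154,0.032,0,0,20.8,0]]'; python3 go.py 494,4,115,91
```

```text
time_s: 20.4
ee_pos: [495.5, 1.0, 228.8]
tcp_rot: [0.001, 0.696, 0.718, 0.0]
ft_force: [0.6, 0.8, -1.0]
grip_width: -0.3
grasp_force: 0.0
t 20.4 p [495.5   1.  228.8] th [-0.032  0.999 -0.002] F [ 0.6  0.8 -1. ] w -0.3 g 0.0
494,4,115,91 shift [ 0.0032 -0.0016  0.1138] turn [0.12 0.09 0.83]
```

```bash
python3 -m creep '[[0.003,-0.0016,0.01,0.1,0.1,0.5,0],[0.003,-0.0016,0.025,0.1,0.1,0.8,0],[0.003,-0.0016,0.042,0.1,0.1,0.8,0],[0.003,-0.0016,0.06,0.1,0.1,0.8,0],[0.003,-0.0016,0.077,0.1,0.1,0.8,0],[0.003,-0.0016,0.091,0.1,0.1,0.8,0],[0.003,-0.0016,0.102,0.1,0.1,0.8,0],[0.003,-0.0016,0.11,0.1,0.1,0.8,0],[0.003,-0.0016,0.1138,0.1,0.1,0.8,0],[0.003,-0.0016,0.1138,0.1,0.1,0.8,0]]'; python3 go.py 494,4,100,91 494,4,64,91;python3 - <<'E'
from h import *
w=[]
for c in("side",):
    im=vision.grab_frame(c)
    w.append(overlay(im,c,[(box(495,4,1,32,36,100),(255,0,255))],[495,4,90],32))
cv2.imwrite("pics/l2.png",np.hstack(w))
E
```

```text
time_s: 21.4
ee_pos: [492.8, 6.2, 114.7]
tcp_rot: [-0.001, 0.699, 0.715, -0.0]
ft_force: [-0.2, -0.3, -0.4]
grip_width: 0.2
grasp_force: 0.0
t 21.4 p [492.8   6.2 114.7] th [-0.022  1.     0.001] F [-0.2 -0.3 -0.4] w 0.2 g 0.0
494,4,100,91 shift [-0.0022  0.0012  0.0147] turn [-0.15 -0.08  0.27]
494,4,64,91 shift [-0.0023  0.0013  0.0507] turn [-0.15 -0.08  0.27]
```

View pics/l2.png

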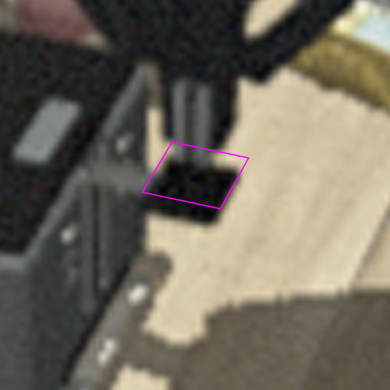

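Fingertips are at (190,150), above the paddle centre at (195,185). Pressing down gradually.

```bash
python3 -m creep '[[-0.001,0.001,0.004,0,0,0,0],[-0.002,0.001,0.008,0,0,0.2,0],[-0.002,0.001,0.012,0,0,0.2,0],[-0.002,0.001,0.015,0,0,0.2,0],[-0.002,0.001,0.018,0,0,0.2,0],[-0.002,0.001,0.021,0,0,0.2,0],[-0.002,0.001,0.024,0,0,0.2,0],[-0.002,0.001,0.027,0,0,0.2,0],[-0.002,0.001,0.027,0,0,0.2,0],[-0.002,0.001,0.027,0,0,0.2,0]]'; python3 go.py 494,4,64,91
```

```text
time_s: 22.45
ee_pos: [493.9, 3.7, 88.3]
tcp_rot: [-0.001, 0.701, 0.713, -0.001]
ft_force: [-2.4, -2.2, 7.1]
grip_width: 0.2
grasp_force: 4.1
t 22.45 p [493.9   3.7  88.3] th [-0.018  1.     0.   ] F [-2.4 -2.2  7.1] w 0.2 g 4.1
494,4,64,91 shift [0.0003 0.0002 0.0243] turn [-0.11 -0.02  0.04]
```

```bash
f() { grep -E 'ee_pos|ft_force'; }
python3 -m creep '[[0,0,0.001,0,0,0,0],[0,0,0.002,0,0,0,0],[0,0,0.003,0,0,0,0],[0,0,0.004,0,0,0,0]]'|f
python3 -m creep '[[0,0,0.001,0,0,0,0],[0,0,0.002,0,0,0,0],[0,0,0.003,0,0,0,0],[0,0,0.004,0,0,0,0]]'|f
python3 -m creep '[[0,0,0.001,0,0,0,0],[0,0,0.002,0,0,0,0],[0,0,0.003,0,0,0,0],[0,0,0.004,0,0,0,0]]'|f
python3 -m creep '[[0,0,0.001,0,0,0,0],[0,0,0.002,0,0,0,0],[0,0,0.003,0,0,0,0],[0,0,0.004,0,0,0,0]]'|f
python3 go.py 494,4,64,91
```

```text
ee_pos: [493.9, 3.7, 84.8]
ft_force: [-2.8, -1.4, 13.4]
ee_pos: [493.9, 3.7, 80.6]
ft_force: [-2.0, -1.9, 11.7]
ee_pos: [493.9, 3.7, 76.5]
ft_force: [-2.6, -1.2, 9.3]
ee_pos: [493.9, 3.7, 72.9]
ft_force: [-3.3, -1.3, 15.6]
t 24.05 p [493.9   3.7  72.9] th [-0.018  1.    -0.   ] F [-3.3 -1.3 15.6] w 0.3 g 7.9
494,4,64,91 shift [0.0003 0.0001 0.0089] turn [-0.08  0.01  0.04]
```

```bash
f() { grep -E 'ee_pos|ft_force'; }
python3 -m creep '[[0,0,0.001,0,0,0,0],[0,0,0.002,0,0,0,0],[0,0,0.003,0,0,0,0],[0,0,0.004,0,0,0,0],[0,0,0.005,0,0,0,0],[0,0,0.006,0,0,0,0],[0,0,0.007,0,0,0,0]]'|f
python3 -m creep '[[0,0,0.0005,0,0,0,0],[0,0,0.001,0,0,0,0]]'|f
python3 -m creep '[[0,0,0.0005,0,0,0,0],[0,0,0.0008,0,0,0,0],[0,0,0.0008,0,0,0,0]]'|f
python3 go.py 494,4,64,91
```

```text
ee_pos: [493.8, 3.7, 65.6]
ft_force: [-2.8, -1.4, 11.4]
ee_pos: [493.9, 3.7, 64.6]
ft_force: [-2.7, -1.4, 11.1]
ee_pos: [493.9, 3.7, 63.7]
ft_force: [-2.4, -0.5, 10.3]
t 25.25 p [493.9   3.7  63.7] th [-0.018  1.     0.   ] F [-2.4 -0.5 10.3] w 0.1 g 5.4
494,4,64,91 shift [ 0.0003  0.0001 -0.0003] turn [-0.09 -0.01  0.04]
```

The force is still easing, so I'll feel for the start of the detent in 0.3 mm steps.

```bash
f() { grep -E 'ee_pos|ft_force'; }
python3 -m creep '[[0,0,0.0003,0,0,0,0],[0,0,0.0003,0,0,0,0],[0,0,0.0003,0,0,0,0]]'|f
python3 -m creep '[[0,0,0,0,0,0,0],[0,0,0,0,0,0,0],[0,0,0,0,0,0,0]]'|f
python3 - <<'E'
from h import *
w=[]
for c in("side",):
    im=vision.grab_frame(c)
    w.append(overlay(im,c,[(box(495,4,1,32,36,64),(255,0,255))],[500,4,64],25))
    w.append(overlay(im,c,[],[538,295,70],40))
cv2.imwrite("pics/l3.png",np.hstack(w))
print(vision.landmark_of("side","lever_top"))
E
```

```text
ee_pos: [493.9, 3.7, 63.5]
ft_force: [-2.6, -1.3, 10.0]
ee_pos: [493.9, 3.7, 63.5]
ft_force: [-3.3, -2.7, 10.5]
[{'xyz': [494.6, 5.2, 65.2], 'confidence': 0.43}]
```

View pics/l3.png

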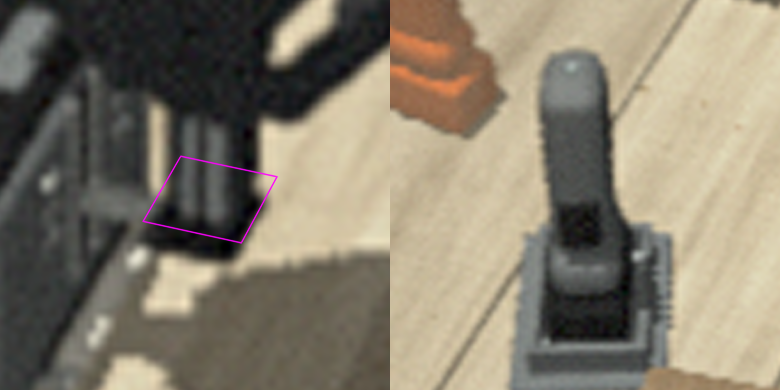

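```bash
f() { grep -E 'ee_pos|ft_force'; }
python3 -m creep '[[0,0,0.0002,0,0,0,0],[0,0,0.0004,0,0,0,0],[0,0,0.0004,0,0,0,0]]'|f
python3 -m creep '[[0,0,0,0,0,0,0],[0,0,0,0,0,0,0]]'|f
python3 -m creep '[[0,0,0.0002,0,0,0,0],[0,0,0.0004,0,0,0,0],[0,0,0.0004,0,0,0,0]]'|f
python3 -m creep '[[0,0,0,0,0,0,0],[0,0,0,0,0,0,0]]'|f
```

```text
ee_pos: [493.9, 3.7, 63.1]
ft_force: [-2.1, -2.1, 11.0]
ee_pos: [493.9, 3.7, 63.1]
ft_force: [-3.6, -1.2, 10.1]
ee_pos: [493.9, 3.7, 62.8]
ft_force: [-2.7, -0.8, 11.7]
ee_pos: [493.9, 3.7, 62.8]
ft_force: [-2.6, -1.4, 12.0]
```

The force has turned up, from 10.1 to 12 N at z = 62.8. That means the lever is seated at the third click and the push isn't yet enough to pass it.

```bash
python3 -c "
from workcell import bot; print(bot.finish_job())"
```

```text
the job is handed in; nothing more can be done
None
```

I held the reader still over the cheese label for over two seconds with its window about 6 cm above it, stood it back in its dock and let go, and handed in the job with the feed lever held at the third click.

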